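# Take the filter cartridge out of the bench dust extractor

### The job

The dust extractor's filter is due for cleaning. Turn the large filter cartridge anticlockwise by its bar grip until the bar lines up with the two raised ribs on the metal collar, lift it straight out and stand it upright in the wooden tray, setting it down rather than dropping it. Leave the small suction dial on the same box as it is.

Things in the scene. Friction and masses are not known exactly. Their poses are not given: they have to be found in the camera images.
- filter: Cartridge, 0.15-0.3 kg; origin under its foot, z up. Neck 60 mm wide, 40 mm tall; grey flange 88 mm wide, z 40-46 mm; bar grip along x, 64 mm long, 14 mm thick, z 46-80 mm. Two lugs along x, 39 mm out, z 20-28 mm. Starts locked in the collar, bar 50-70 deg clockwise (from above) of the ribs; turns easily, stop 6 deg past the ribs; comes out within 10 deg of them, clear after 45 mm.
- extractor: Plywood box fixed to the bench, 180 (x) by 280 (y) by 80 mm tall; origin under its centre, z up. Filter collar: aluminium ring 104 mm across, top at z = 84 mm, centred at x = 0, y = -60 mm. Its two raised ribs, 8 mm wide, 47-64 mm from the collar's centre, top at z = 90 mm, lie on the line through that centre along the box's x axis; the filter's bar (its x axis) must lie on this line to come out.
- tray: Empty open wooden tray fixed to the bench, 190 by 190 mm outside, 35 mm tall, walls and floor 8 mm thick; origin at the centre of its underside, z up. The filter goes in here, standing on its foot on the tray's floor.
- dial_mark (a point): Outer end of the white mark on the small suction dial, a black knob 34 mm across with a 32 mm bar grip, centred at x = 0, y = +80 mm of the extractor, its top 124 mm above the bench. This point lies 15 mm from the dial's axis. To be left as it is.
Things that resemble listed ones, but are neither listed nor needed, are in the scene too. There is more than one size of the filter; the one meant has the size given above.

How it is judged:
By the outcome, as a careful person would: the job done as asked, in the order asked, and still so for the second after the job is handed in, with the robot touching nothing.
It also fails if it takes over 42 s, if anything falls off the work surface, if the arm or the gripper's body presses on something with over 40 N, if the wrist force passes 120 N, or if a joint passes its speed limit or range.

### The arm

A 6-joint arm with a two-finger parallel gripper is mounted at the origin on the work surface. World frame = base frame: x ahead of the robot, y to its left, z up, the work surface at z = 0. Lengths are in m, angles in rad, forces in N, time in s.
With the tool pointing down it reaches from about 0.35 to 0.85 m from the base axis. Payload 8.1 kg.
Tool frame: the origin (TCP) lies at the centre of the arm's flange, where the gripper is bolted on; the fingertips stand 186 mm ahead of it and the grasp point (between the pads) lies 167 mm ahead of it; z points along the fingers, y is the line along which they close (so a half turn about z gives the same grasp; the last joint's range is limited). The gripper opens to 93 mm and grips with 3 to 60 N. Pads are 15 mm wide; open, the fingers measure 128 mm over their backs; the gripper's body (75 mm by 188 mm) begins 65 mm behind the grasp point.
Start: joints at [-1.237, 0.13, 1.488, -0, 1.523, -0.085], TCP at [0.244, -0.548, 0.405] pointing down, gripper open.
Joint ranges: [-2.96, 2.96], [-0.89, 2.26], [0.02, 2.5], [-1.34, 4.48], [0, 2.73], [-2.66, 2.66]. Speed limits (rad/s): [2.39, 2.39, 2.79, 3.14, 3.14, 3.14].

### API

Orientations are given as a rotation vector (axis times angle).
In Python, from plant import read_state, read_camera, camera_params, robot gives the robot as it stands.
- The arm moves only by the tool carry_out, never from a script. Its argument "targets" is a list of rows, each an object of numbers: "hand": the opening in per cent of the stroke, from 0 (shut) to 100 (fully open); "x", "y", "z": the shift along the tool's x, y, z in m; "ax", "ay", "az": the turn, a rotation vector about the tool's x, y, z in rad. In form: [{"hand": .., "x": .., "y": .., "z": .., "ax": .., "ay": .., "az": ..}, ...]. A call has 1 to 8 rows; each row is the pose to reach, as a shift and turn from the pose commanded when the call began, along the tool's axes at that moment; what a row does not reach only later rows make up. A row lasts 1/8 s, in which the tool goes at most 62.5 mm and 10.7 degrees, less where a joint would pass 70% of its speed; a pose out of reach is approached as far as the arm can. A call with a gripper value outside its range is refused whole. The fingers move at their own pace and stop on an object; "newtons" is the grip in N (left out, the last holds). Time passes only in rows, so rows that repeat a pose let the fingers close. It gives the time, the measured TCP pose, the force, the opening and the grip force at its end, in the units of the state.
- read_state(): the state, without advancing time (a new reading comes with each control period).
- read_camera(name): name is "scene" or "top" or "wrist"; returns (picture, depth): 400x640x3 uint8, blue, green, red; 400x640 float32, m along the optical axis (not along the pixel's ray), 0 where there is no reading.
- camera_params(name): a dict with "fx", "fy", "cx", "cy" (pixels), "position" and "rotation" of the camera in the world. Camera axes: x right, y up, looking along -z (the intrinsics and any distortion apply to the point x, -y, -z); pixel columns grow to the right and rows downward; lengths in m; the calibration is good to about 2 mm. A picture is of the moment at which its call begins: read the wrist's pose just before it. camera_params takes no time and is no camera call; for the wrist camera it gives the pose at the moment of the call.
- robot.close_job(): hands the job in; it is judged then, once.
The state is a dict: "t": time; "q": joint angles; "dq": joint speeds; "joint_torque": joint torques, N m; "tool_pos": TCP position; "orientation": TCP orientation; "force": force on the tool from outside, world axes, zero at the start; "wrist_torque": the same for the moment, N m; "opening": finger opening in m; "gripper_force": force on a finger pad.
Only numpy, scipy, OpenCV 4.12 (cv2) and the standard library are available. Lean on these libraries where they do the work, as an engineer would, in place of code of your own. Each camera call takes 0.05 s, during which the arm holds its last target. There are 200 camera calls.

## Working session

There is one attempt and no reset: what is moved stays moved. The work goes in short steps, Python scripts to look and compute and a tool call to move; the robot and the scene stay as the last step left them, time stands still between calls to the robot, and variables do not carry over. Pictures are saved under pics/ and viewed, at most 10 in all, crops included, and the job is handed in when it is done.

Besides the shell and the picture viewer there is one more tool, called after "Emit:" in YAML: its name, and indented under it one key for each argument. carry_out: Moves the arm, as the interface text tells. Its arguments: {"type":"object","properties":{"targets":{"type":"array","items":{"type":"object","properties":{"hand":{"type":"number"},"x":{"type":"number"},"y":{"type":"number"},"z":{"type":"number"},"ax":{"type":"number"},"ay":{"type":"number"},"az":{"type":"number"}}}},"newtons":{"type":"number"}},"required":["targets"]}

```bash
mkdir -p pics; cat > h.py <<'E'
import numpy as np, cv2
from plant import read_state, read_camera, camera_params, robot
def grab(n):
    p=camera_params(n); im,d=read_camera(n); np.savez('pics/%s.npz'%n,im=im,d=d,**{k:np.array(v) for k,v in p.items() if k in('fx','fy','cx','cy','position','rotation')}); return im,d
def world(n,u,v,z=None):
    f=np.load('pics/%s.npz'%n); R=f['rotation']
    if R.shape!=(3,3): R=cv2.Rodrigues(R)[0]
    r=R@np.array([(u-f['cx'])/f['fx'],-(v-f['cy'])/f['fy'],-1.])
    s=f['d'][int(v),int(u)] if z is None else (z-f['position'][2])/r[2]
    return f['position']+s*r
E
python3 - <<'E'
from h import *
for n in('scene','top'):
    im,d=grab(n); cv2.imwrite('pics/%s1.png'%n,im); print(n,camera_params(n))
print(read_state())
E
```

```text
scene {'fx': 394.1099800481227, 'fy': 394.1099800481227, 'cx': 315.7783140131162, 'cy': 204.28537791705403, 'position': array([1.00074004, 0.44169973, 0.59717715]), 'rotation': array([0.38847152, 1.04889838, 2.23684344])}
top {'fx': 414.805368854951, 'fy': 414.805368854951, 'cx': 313.30028252279214, 'cy': 199.72265906112574, 'position': array([ 0.48014929, -0.00756225,  0.89335275]), 'rotation': array([ 0.11481899, -0.09114309, -1.55814278])}
{'t': 0.1, 'q': array([-1.23743291e+00,  1.31088495e-01,  1.48915393e+00,  5.51283333e-06,
        1.52297140e+00, -8.54286471e-02]), 'dq': array([ 0.00077005, -0.00114301, -0.00276519, -0.00047955, -0.00059708,
       -0.00057397]), 'joint_torque': array([ 1.24091392e-03, -5.61341965e+01, -4.93093729e+01,  7.70729897e-02,
        2.91472737e-02, -3.53544215e-05]), 'tool_pos': array([ 0.24393576, -0.54796047,  0.40379941]), 'orientation': array([-3.07139553e+00, -6.52705266e-01,  3.06138785e-04]), 'force': array([ 0.12997997, -1.1817659 ,  0.41493245]), 'wrist_torque': array([ 0.02246808,  0.05052045, -0.02848292]), 'gripper_force': 0.0, 'opening': 0.09283585660640246}
```

View pics/top1.png

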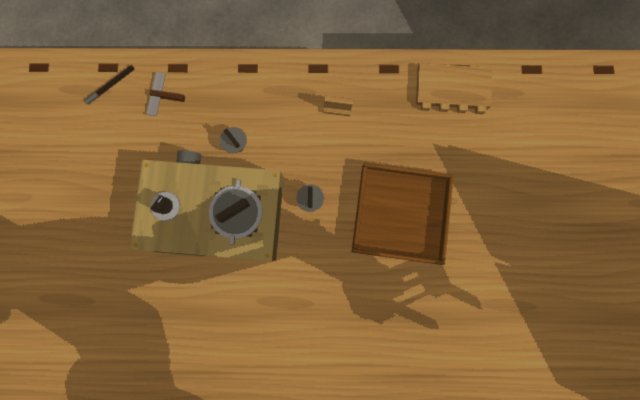

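View pics/scene1.png

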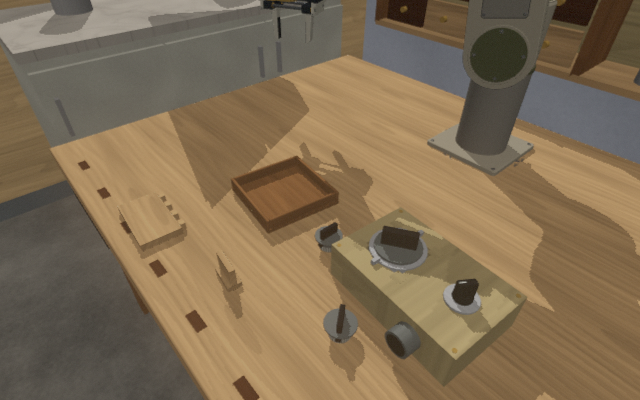

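The top view shows the extractor at about (207,211), with the collar and its bar at (234,211), the ribs at (238,184) and (233,239), and the dial at (164,206). The tray is at (402,214). Possible mix-ups: the loose small filters at (233,139) and (310,198), and the dial at (164,206). I choose the large one in the collar at (234,211) and check it in a crop.

```bash
python3 - <<'E'
from h import *
im=cv2.imread('pics/top1.png'); cv2.imwrite('pics/c1.png',cv2.resize(im[150:270,125:285],None,fx=5,fy=5,interpolation=cv2.INTER_CUBIC))
E
```

```text
(no output)
```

View pics/c1.png

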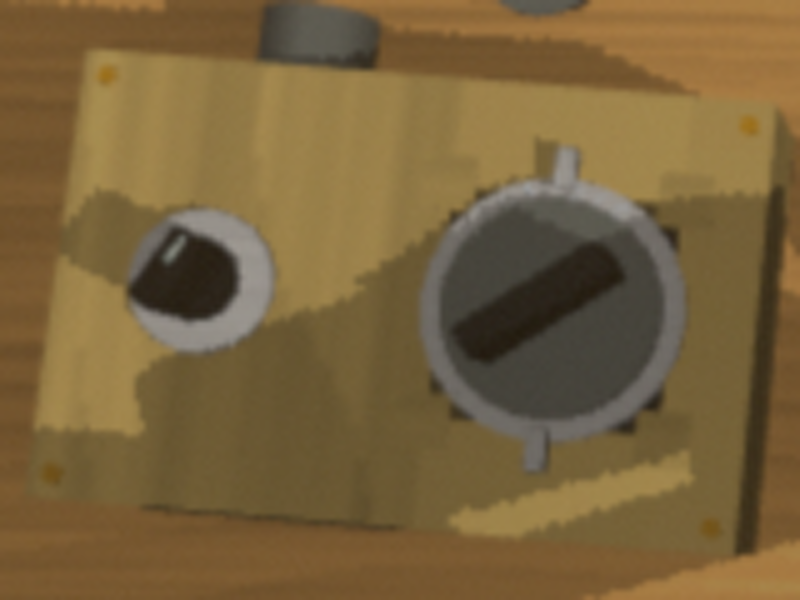

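```bash
cat > m.py <<'E'
from h import *
c=lambda u,v:(125+(u+.5)/5-.5,150+(v+.5)/5-.5)
W=lambda p,z:world('top',*p,z)
a,b=W(c(567,165),.09),W(c(537,450),.09)
ya=np.arctan2(*(a-b)[1::-1]); print('ribs',a,b,(a+b)/2,'yaw',np.degrees(ya))
a,b=W(c(466,343),.124),W(c(610,259),.124)
yb=np.arctan2(*(b-a)[1::-1]); print('bar',a,b,(a+b)/2,np.linalg.norm(a-b),np.degrees(yb), 'depth', world('top',*c(538,302)))
for z in(.08,):
  s=[W(c(*p),z) for p in((107,75),(749,125),(52,473),(711,527))]; print('screws',np.mean(s,0),np.degrees(np.arctan2(*((s[0]+s[1]-s[2]-s[3])[1::-1]))),np.degrees(np.arctan2(*((s[0]+s[2]-s[1]-s[3])[1::-1])))-90)
t=[W(p,.035) for p in((364,165),(451,177),(444,264),(352,251))]; print('tray',np.mean(t,0),t)
st=read_state(); R=cv2.Rodrigues(st['orientation'])[0]; print(R)
E
python3 m.py
```

```text
ribs [0.61884856 0.15388063 0.09      ] [0.50693326 0.16160846 0.09      ] [0.56289091 0.15774454 0.09      ] yaw -3.950043558189648
bar [0.54528499 0.18249316 0.124     ] [0.57738665 0.12963391 0.124     ] [0.56133582 0.15606354 0.124     ] 0.06184349380922387 -58.72950342531913 depth [0.56094529 0.15614823 0.1238066 ]
screws [0.56687225 0.21883709 0.08      ] -4.049114392840034 -4.0152468923487135
tray [ 0.56607681 -0.17941833  0.035     ] [array([ 0.66824043, -0.09996597,  0.035     ]), array([ 0.64407748, -0.28158301,  0.035     ]), array([ 0.46388569, -0.2616055 ,  0.035     ]), array([ 0.48810363, -0.07451882,  0.035     ])]
[[ 9.13580971e-01  4.06656530e-01 -5.25280882e-04]
 [ 4.06656844e-01 -9.13579695e-01  1.53372163e-03]
 [ 1.43811969e-04 -1.61478796e-03 -9.99998686e-01]]
```

Emit:
carry_out:
  targets:
    - {"hand": 100,"x": 0.577,"y": -0.515,"z": 0.045,"az": -1.698}
    - {"hand": 100,"x": 0.577,"y": -0.515,"z": 0.045,"az": -1.698}
    - {"hand": 100,"x": 0.577,"y": -0.515,"z": 0.045,"az": -1.698}
    - {"hand": 100,"x": 0.577,"y": -0.515,"z": 0.045,"az": -1.698}
    - {"hand": 100,"x": 0.577,"y": -0.515,"z": 0.045,"az": -1.698}
    - {"hand": 100,"x": 0.577,"y": -0.515,"z": 0.045,"az": -1.698}
    - {"hand": 100,"x": 0.577,"y": -0.515,"z": 0.045,"az": -1.698}
    - {"hand": 100,"x": 0.577,"y": -0.515,"z": 0.045,"az": -1.698}

```text
schema error: expected keys hand, x, y, z, ax, ay, az
```

```bash
cat > s.py <<'E'
from h import *
import sys
st=read_state(); R=cv2.Rodrigues(st['orientation'])[0]
print(st['t'],st['tool_pos'],'yaw',np.degrees(np.arctan2(R[1,0],R[0,0])),'z',R[:,2],'q',st['q'].round(2),'F',st['force'].round(1),st['opening'],st['gripper_force'])
if len(sys.argv)>1:
    a=list(map(float,sys.argv[1:5])); y=np.radians(a[3]); c,s=np.cos(y),np.sin(y)
    G=np.array([[c,s,0],[s,-c,0],[0,0,-1]])
    print('shift',R.T@(np.array(a[:3])-st['tool_pos']),'rot',cv2.Rodrigues(R.T@G)[0].ravel())
E
python3 s.py .562 .157 .36 121.3
```

```text
0.1 [ 0.24393576 -0.54796047  0.40379941] yaw 23.994995531183523 z [-5.25280882e-04  1.53372163e-03 -9.99998686e-01] q [-1.24  0.13  1.49  0.    1.52 -0.09] F [ 0.1 -1.2  0.4] 0.09283585660640246 0.0
shift [ 0.57724814 -0.51462394  0.0447135 ] rot [-1.08451959e-03 -1.47865410e-03 -1.69829218e+00]
```

Emit:
carry_out:
  targets:
    - {"hand": 100,"x": 0.577,"y": -0.515,"z": 0.045,"ax": 0,"ay": 0,"az": -1.698}
    - {"hand": 100,"x": 0.577,"y": -0.515,"z": 0.045,"ax": 0,"ay": 0,"az": -1.698}
    - {"hand": 100,"x": 0.577,"y": -0.515,"z": 0.045,"ax": 0,"ay": 0,"az": -1.698}
    - {"hand": 100,"x": 0.577,"y": -0.515,"z": 0.045,"ax": 0,"ay": 0,"az": -1.698}
    - {"hand": 100,"x": 0.577,"y": -0.515,"z": 0.045,"ax": 0,"ay": 0,"az": -1.698}
    - {"hand": 100,"x": 0.577,"y": -0.515,"z": 0.045,"ax": 0,"ay": 0,"az": -1.698}
    - {"hand": 100,"x": 0.577,"y": -0.515,"z": 0.045,"ax": 0,"ay": 0,"az": -1.698}
    - {"hand": 100,"x": 0.577,"y": -0.515,"z": 0.045,"ax": 0,"ay": 0,"az": -1.698}

```text
t: 1.1
tool_pos: [0.4494, -0.091, 0.3755]
orientation: [1.795, 2.578, 0.0]
force: [1.8, -0.8, -0.2]
opening: 0.0933
gripper_force: 0.0
```

```bash
python3 s.py .562 .157 .36 121.3
```

```text
1.1 [ 0.44935404 -0.09102405  0.37549778] yaw 110.28568938842534 z [ 2.70670973e-04 -1.32162746e-04 -9.99999955e-01] q [-0.31 -0.25  1.9  -0.    1.48 -0.67] F [ 1.8 -0.8 -0.2] 0.09331957895266119 0.0
shift [0.19358936 0.19164622 0.01549549] rot [ 1.86485404e-04  2.37134746e-04 -1.92235961e-01]
```

Emit:
carry_out:
  targets:
    - {"hand": 100,"x": 0.194,"y": 0.192,"z": 0.015,"ax": 0,"ay": 0,"az": -0.192}
    - {"hand": 100,"x": 0.194,"y": 0.192,"z": 0.015,"ax": 0,"ay": 0,"az": -0.192}
    - {"hand": 100,"x": 0.194,"y": 0.192,"z": 0.015,"ax": 0,"ay": 0,"az": -0.192}
    - {"hand": 100,"x": 0.194,"y": 0.192,"z": 0.015,"ax": 0,"ay": 0,"az": -0.192}
    - {"hand": 100,"x": 0.194,"y": 0.192,"z": 0.015,"ax": 0,"ay": 0,"az": -0.192}
    - {"hand": 100,"x": 0.194,"y": 0.192,"z": 0.015,"ax": 0,"ay": 0,"az": -0.192}
    - {"hand": 100,"x": 0.194,"y": 0.192,"z": 0.015,"ax": 0,"ay": 0,"az": -0.192}

```text
t: 1.98
tool_pos: [0.5631, 0.1541, 0.3603]
orientation: [-1.548, -2.733, 0.001]
force: [-0.2, -0.3, 0.6]
opening: 0.093
gripper_force: 0.0
```

```bash
python3 s.py .562 .157 .282 121.3; python3 - <<'E'
from h import *
im,d=grab('wrist'); cv2.imwrite('pics/w1.png',im)
E
```

```text
1.975 [0.56310388 0.15413953 0.36030287] yaw 120.93146667297484 z [-9.25119263e-04 -5.69806869e-04 -9.99999410e-01] q [ 0.18  0.11  1.59 -0.    1.44 -0.36] F [-0.2 -0.3  0.6] 0.093030084515892 0.0
shift [0.0030221  0.0006085  0.07830221] rot [-1.08647822e-03  9.75361241e-06 -6.43212652e-03]
```

View pics/w1.png

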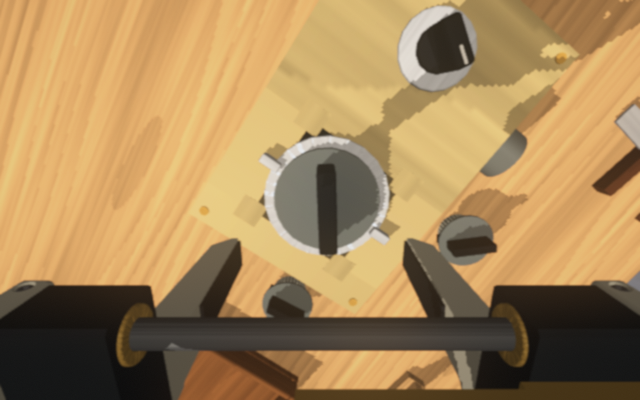

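The wrist view shows the bar running from (326,165) to (328,253), with the ribs at (270,160) and (380,236). The dial mark is at (463,54), well clear of the fingers.

```bash
python3 - <<'E'
from h import *
W=lambda u,v,z:world('wrist',u,v,z)
a,b=W(270,160,.09),W(380,236,.09); print('ribs',(a+b)/2,np.linalg.norm(a-b),np.degrees(np.arctan2(*(a-b)[1::-1])))
f=np.load('pics/wrist.npz'); g=f['im'].astype(int).sum(2)
pts=[]
for v in range(150,262):
  for u in range(300,350):
    p=W(u,v,None)
    if g[v,u]<160 and abs(p[2]-.124)<.005: pts.append(p)
p=np.array(pts,np.float32); r=cv2.minAreaRect(p[:,:2]*1000); print(len(p),r,p[:,2].mean())
e=np.linalg.eigh(np.cov(p[:,:2].T))[1][:,1]; print('bar yaw',np.degrees(np.arctan2(e[1],e[0])))
print('dial',W(463,46,.124))
E
```

```text
ribs [0.56388936 0.16098114 0.09      ] 0.11189762844306998 174.99673328741451
1409 ((563.7872314453125, 160.4734344482422), (12.672530174255371, 62.33454895019531), 32.63801193237305) 0.12426232
bar yaw 122.47113896889266
dial [0.57865741 0.29803875 0.124     ]
```

```bash
python3 s.py .563 .159 .283 122
```

```text
2.025 [0.56313552 0.15379291 0.36055607] yaw 120.88584027973208 z [-4.98658369e-04 -4.25101630e-04 -9.99999785e-01] q [ 0.18  0.11  1.59 -0.    1.44 -0.36] F [0.3 0.2 0.2] 0.09337003509733524 0.0
shift [0.00454669 0.00260676 0.07755391] rot [-0.0006472   0.00010256 -0.01944579]
```

Emit:
carry_out:
  targets:
    - {"hand": 100,"x": 0.0045,"y": 0.0026,"z": 0.05,"ax": 0,"ay": 0,"az": -0.02}
    - {"hand": 100,"x": 0.0045,"y": 0.0026,"z": 0.0775,"ax": 0,"ay": 0,"az": -0.02}
    - {"hand": 100,"x": 0.0045,"y": 0.0026,"z": 0.0775,"ax": 0,"ay": 0,"az": -0.02}
    - {"hand": 100,"x": 0.0045,"y": 0.0026,"z": 0.0775,"ax": 0,"ay": 0,"az": -0.02}

```text
t: 2.52
tool_pos: [0.5638, 0.1593, 0.2849]
orientation: [1.522, 2.747, 0.002]
force: [0.2, -0.6, 0.0]
opening: 0.093
gripper_force: 0.0
```

```bash
python3 s.py .563 .159 .283 122
```

```text
2.525 [0.56382226 0.15932774 0.28492016] yaw 122.0232942218806 z [ 1.97481714e-03  3.15122094e-04 -9.99998000e-01] q [ 0.19  0.18  1.66 -0.    1.3  -0.37] F [ 0.2 -0.6  0. ] 0.09300656488780565 0.0
shift [ 0.00015964 -0.00087446  0.00191843] rot [0.00184157 0.00077963 0.00040728]
```

Close gently and read the lateral force.

Emit:
carry_out:
  newtons: 25
  targets:
    - {"hand": 0,"x": 0,"y": 0,"z": 0.001,"ax": 0,"ay": 0,"az": 0}
    - {"hand": 0,"x": 0,"y": 0,"z": 0.001,"ax": 0,"ay": 0,"az": 0}
    - {"hand": 0,"x": 0,"y": 0,"z": 0.001,"ax": 0,"ay": 0,"az": 0}
    - {"hand": 0,"x": 0,"y": 0,"z": 0.001,"ax": 0,"ay": 0,"az": 0}
    - {"hand": 0,"x": 0,"y": 0,"z": 0.001,"ax": 0,"ay": 0,"az": 0}
    - {"hand": 0,"x": 0,"y": 0,"z": 0.001,"ax": 0,"ay": 0,"az": 0}

```text
t: 3.28
tool_pos: [0.5633, 0.16, 0.2821]
orientation: [-1.521, -2.749, 0.0]
force: [0.1, -0.3, 0.4]
opening: 0.0375
gripper_force: 0.0
```

```bash
python3 s.py .563 .159 .284 175.5; python3 -c "
from h import *;print(read_state()['wrist_torque'])"
```

```text
3.275 [0.56327917 0.160037   0.28210667] yaw 122.08872913949821 z [-1.63046307e-04 -1.89032137e-05 -9.99999987e-01] q [ 0.19  0.18  1.66  0.    1.3  -0.37] F [ 0.1 -0.3  0.4] 0.03751317624275051 0.0
shift [-0.00073013 -0.00078768 -0.00189327] rot [-1.04382975e-04 -1.34478337e-04 -9.32202527e-01]
[ 0.05422923 -0.14258688 -0.00652017]
```

Still closing.

Emit:
carry_out:
  newtons: 25
  targets:
    - {"hand": 0,"x": 0,"y": 0,"z": 0,"ax": 0,"ay": 0,"az": 0}
    - {"hand": 0,"x": 0,"y": 0,"z": 0,"ax": 0,"ay": 0,"az": 0}
    - {"hand": 0,"x": 0,"y": 0,"z": 0,"ax": 0,"ay": 0,"az": 0}
    - {"hand": 0,"x": 0,"y": 0,"z": 0,"ax": 0,"ay": 0,"az": 0}
    - {"hand": 0,"x": 0,"y": 0,"z": 0,"ax": 0,"ay": 0,"az": 0}

```text
t: 3.9
tool_pos: [0.5633, 0.16, 0.2822]
orientation: [-1.521, -2.749, -0.0]
force: [0.0, -0.0, -1.1]
opening: 0.014
gripper_force: 25.0
```

```bash
python3 s.py .563 .159 .284 175.5; python3 -c "
from h import *;print(read_state()['wrist_torque'])"
```

```text
3.9 [0.56331076 0.16001175 0.28217756] yaw 122.08667482206728 z [-1.53137021e-06  3.03295265e-05 -1.00000000e+00] q [ 0.19  0.18  1.66  0.    1.3  -0.37] F [ 0.  -0.  -1.1] 0.013971751415364747 24.978598058223724
shift [-0.00069208 -0.00080071 -0.00182247] rot [ 2.60817670e-05 -1.76567806e-05 -9.32238389e-01]
[-0.01907773 -0.16965687 -0.00809988]
```

Emit:
carry_out:
  targets:
    - {"hand": 0,"x": 0,"y": 0,"z": 0,"ax": 0,"ay": 0,"az": -0.1}
    - {"hand": 0,"x": 0,"y": 0,"z": 0,"ax": 0,"ay": 0,"az": -0.22}
    - {"hand": 0,"x": 0,"y": 0,"z": 0,"ax": 0,"ay": 0,"az": -0.34}
    - {"hand": 0,"x": 0,"y": 0,"z": 0,"ax": 0,"ay": 0,"az": -0.46}
    - {"hand": 0,"x": 0,"y": 0,"z": 0,"ax": 0,"ay": 0,"az": -0.46}

```text
t: 4.53
tool_pos: [0.5633, 0.16, 0.2822]
orientation: [-0.855, -3.023, 0.0]
force: [0.4, 0.6, 0.2]
opening: 0.0136
gripper_force: 25.0
```

```bash
python3 s.py .563 .16 .282 175.5; python3 -c "
from h import *;print(read_state()['wrist_torque'])"
```

```text
4.525 [0.56329849 0.15998513 0.2821727 ] yaw 148.40153292500142 z [-7.35827096e-05 -2.76292446e-05 -9.99999997e-01] q [ 0.19  0.18  1.66 -0.    1.3  -0.83] F [0.4 0.6 0.2] 0.01362544777892322 24.97450143098831
shift [ 0.00026202 -0.00014372  0.00017272] rot [-4.95283941e-05 -6.19773066e-05 -4.72957471e-01]
[ 0.07684211 -0.13014524  0.05394781]
```

Negligible forces, so I finish the turn and check it with the wrist camera.

Emit:
carry_out:
  targets:
    - {"hand": 0,"x": 0,"y": 0,"z": 0,"ax": 0,"ay": 0,"az": -0.12}
    - {"hand": 0,"x": 0,"y": 0,"z": 0,"ax": 0,"ay": 0,"az": -0.25}
    - {"hand": 0,"x": 0,"y": 0,"z": 0,"ax": 0,"ay": 0,"az": -0.38}
    - {"hand": 0,"x": 0,"y": 0,"z": 0,"ax": 0,"ay": 0,"az": -0.473}
    - {"hand": 0,"x": 0,"y": 0,"z": 0,"ax": 0,"ay": 0,"az": -0.473}

```text
t: 5.15
tool_pos: [0.5633, 0.16, 0.2822]
orientation: [-0.127, -3.139, 0.0]
force: [-0.3, -0.4, 0.3]
opening: 0.0138
gripper_force: 25.0
```

```bash
python3 s.py .563 .16 .282 175.5; python3 - <<'E'
from h import *;print(read_state()['wrist_torque'])
im,d=grab('wrist'); cv2.imwrite('pics/w2.png',im)
E
```

```text
5.15 [0.56330357 0.15998231 0.28215517] yaw 175.37086454612938 z [-7.99223651e-05 -5.41237097e-05 -9.99999995e-01] q [ 0.19  0.18  1.66 -0.    1.3  -1.3 ] F [-0.3 -0.4  0.3] 0.013789183427418599 24.97471958398819
shift [ 3.03998048e-04 -6.85384861e-06  1.55197955e-04] rot [-6.03124783e-05 -7.53615905e-05 -2.25383658e-03]
[ 0.05226814 -0.16399203  0.04730828]
```

View pics/w2.png

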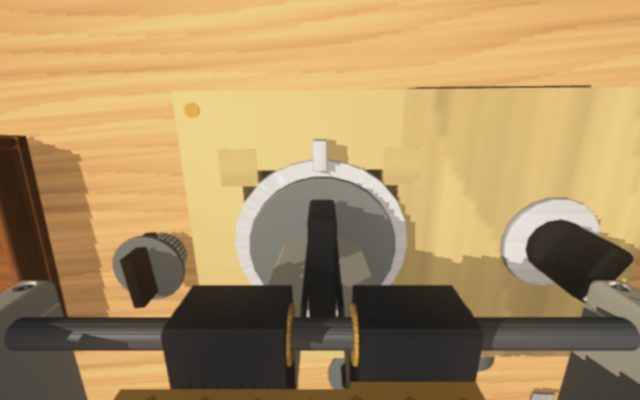

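The bar at (321,205–300) points at the rib at (320,155), so it is aligned. The dial at (570,250) is untouched. Next I lift it straight out.

Emit:
carry_out:
  newtons: 35
  targets:
    - {"hand": 0,"x": 0,"y": 0,"z": 0,"ax": 0,"ay": 0,"az": 0}
    - {"hand": 0,"x": 0,"y": 0,"z": -0.01,"ax": 0,"ay": 0,"az": 0}
    - {"hand": 0,"x": 0,"y": 0,"z": -0.025,"ax": 0,"ay": 0,"az": 0}
    - {"hand": 0,"x": 0,"y": 0,"z": -0.04,"ax": 0,"ay": 0,"az": 0}
    - {"hand": 0,"x": 0,"y": 0,"z": -0.055,"ax": 0,"ay": 0,"az": 0}
    - {"hand": 0,"x": 0,"y": 0,"z": -0.075,"ax": 0,"ay": 0,"az": 0}
    - {"hand": 0,"x": 0,"y": 0,"z": -0.1,"ax": 0,"ay": 0,"az": 0}
    - {"hand": 0,"x": 0,"y": 0,"z": -0.1,"ax": 0,"ay": 0,"az": 0}

```text
t: 6.2
tool_pos: [0.5641, 0.1602, 0.3857]
orientation: [0.122, 3.134, 0.002]
force: [0.8, -0.1, -2.8]
opening: 0.0137
gripper_force: 35.0
```

```bash
python3 s.py .567 -.178 .37 175.5; python3 - <<'E'
from h import *
im,d=grab('scene'); cv2.imwrite('pics/s2.png',im)
E
```

```text
6.2 [0.56411028 0.16018147 0.38572836] yaw 175.54224900212535 z [ 0.00548559  0.00109187 -0.99998436] q [ 0.19  0.1   1.56  0.    1.48 -1.3 ] F [ 0.8 -0.1 -2.8] 0.013676483107011002 34.97844994068146
shift [-0.02908068 -0.33695752  0.01537471] rot [0.00151691 0.0053836  0.00074146]
```

View pics/s2.png

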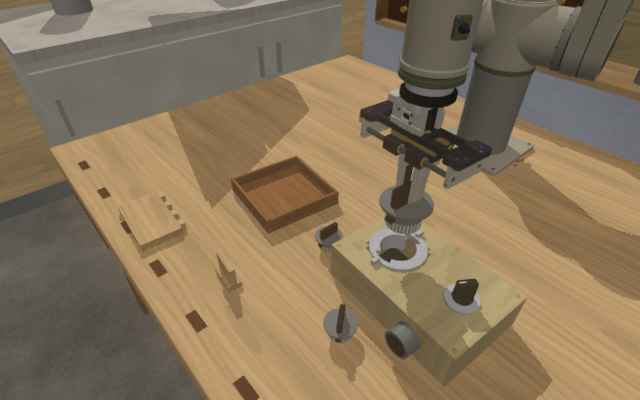

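The filter is out of the collar at about (405,205), hanging upright, with the dial at (463,292) unchanged. I carry it to the tray.

Emit:
carry_out:
  targets:
    - {"hand": 0,"x": 0,"y": -0.03,"z": 0,"ax": 0,"ay": 0,"az": 0}
    - {"hand": 0,"x": -0.005,"y": -0.08,"z": 0,"ax": 0,"ay": 0,"az": 0}
    - {"hand": 0,"x": -0.01,"y": -0.135,"z": 0,"ax": 0,"ay": 0,"az": 0}
    - {"hand": 0,"x": -0.015,"y": -0.19,"z": 0,"ax": 0,"ay": 0,"az": 0}
    - {"hand": 0,"x": -0.02,"y": -0.245,"z": 0,"ax": 0,"ay": 0,"az": 0}
    - {"hand": 0,"x": -0.025,"y": -0.295,"z": 0.01,"ax": 0,"ay": 0,"az": 0}
    - {"hand": 0,"x": -0.029,"y": -0.33,"z": 0.015,"ax": 0,"ay": 0,"az": 0}
    - {"hand": 0,"x": -0.029,"y": -0.337,"z": 0.015,"ax": 0,"ay": 0,"az": 0}

```text
t: 7.25
tool_pos: [0.5652, -0.1803, 0.3649]
orientation: [-0.127, -3.136, -0.001]
force: [0.5, 0.6, -2.2]
opening: 0.014
gripper_force: 35.0
```

```bash
python3 s.py .567 -.178 .252 175.5; python3 - <<'E'
from h import *
im,d=grab('wrist'); cv2.imwrite('pics/w3.png',im)
E
```

```text
7.25 [ 0.56521296 -0.18027157  0.36493142] yaw 175.37340054415216 z [-3.22305789e-03  9.63621688e-04 -9.99994342e-01] q [-0.4   0.14  1.56 -0.    1.45 -1.89] F [ 0.5  0.6 -2.2] 0.01401270431707271 34.97834265232086
shift [-0.00196955  0.00232921  0.11292721] rot [ 0.00070414 -0.00328951 -0.00221073]
```

View pics/w3.png

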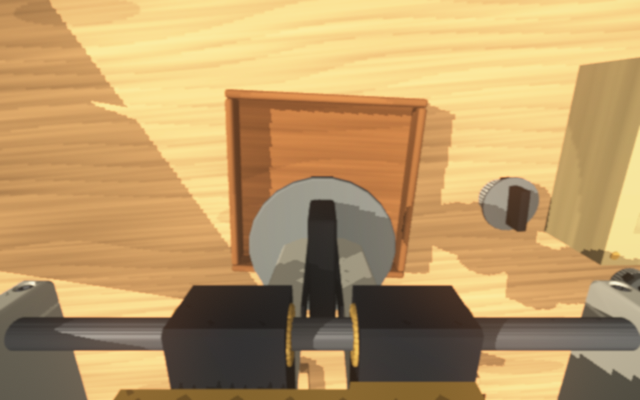

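The filter hangs over the tray. The rim corners are at about (229,91), (427,101), (404,276) and (234,270). I check the tray centre once with these.

```bash
python3 - <<'E'
from h import *
t=np.array([world('wrist',*p,.035) for p in((229,91),(427,101),(404,276),(234,270))]);print(t.mean(0),t)
E
python3 s.py .567 -.178 .25 175.5
```

```text
[ 0.57036775 -0.17862435  0.035     ] [[ 0.46665006 -0.25746825  0.035     ]
 [ 0.49055185 -0.07559812  0.035     ]
 [ 0.67360346 -0.09802506  0.035     ]
 [ 0.65066564 -0.28340597  0.035     ]]
7.3 [ 0.5653856  -0.17980949  0.36549893] yaw 175.41402895529572 z [-2.53984714e-03  7.81745932e-04 -9.99996469e-01] q [-0.39  0.13  1.56 -0.    1.45 -1.88] F [-1.2 -0.2 -2.7] 0.013722311026812211 34.97835695743561
shift [-0.00176418  0.00186623  0.11549584] rot [ 0.00057812 -0.00259379 -0.00150122]
```

Emit:
carry_out:
  targets:
    - {"hand": 0,"x": -0.002,"y": 0.002,"z": 0.02,"ax": 0,"ay": 0,"az": 0}
    - {"hand": 0,"x": -0.002,"y": 0.002,"z": 0.05,"ax": 0,"ay": 0,"az": 0}
    - {"hand": 0,"x": -0.002,"y": 0.002,"z": 0.08,"ax": 0,"ay": 0,"az": 0}
    - {"hand": 0,"x": -0.002,"y": 0.002,"z": 0.1,"ax": 0,"ay": 0,"az": 0}
    - {"hand": 0,"x": -0.002,"y": 0.002,"z": 0.11,"ax": 0,"ay": 0,"az": 0}
    - {"hand": 0,"x": -0.002,"y": 0.002,"z": 0.11,"ax": 0,"ay": 0,"az": 0}
    - {"hand": 0,"x": -0.002,"y": 0.002,"z": 0.11,"ax": 0,"ay": 0,"az": 0}

```text
t: 8.18
tool_pos: [0.5688, -0.1765, 0.2585]
orientation: [0.122, 3.137, -0.001]
force: [-0.0, -0.3, -2.3]
opening: 0.0134
gripper_force: 35.0
```

```bash
python3 s.py .567 -.178 .246 175.5
```

```text
8.175 [ 0.56877272 -0.17654507  0.25851166] yaw 175.54523428154903 z [ 1.97717344e-03 -7.66192836e-04 -9.99997752e-01] q [-0.39  0.23  1.65  0.    1.26 -1.88] F [-0.  -0.3 -2.3] 0.013406960288891663 34.9783855676651
shift [ 0.00167976 -0.00158059  0.01250924] rot [-0.00060951  0.00203095  0.00078887]
```

Emit:
carry_out:
  targets:
    - {"hand": 0,"x": 0,"y": 0,"z": 0.004,"ax": 0,"ay": 0,"az": 0}
    - {"hand": 0,"x": 0,"y": 0,"z": 0.008,"ax": 0,"ay": 0,"az": 0}
    - {"hand": 0,"x": 0,"y": 0,"z": 0.01,"ax": 0,"ay": 0,"az": 0}
    - {"hand": 0,"x": 0,"y": 0,"z": 0.01,"ax": 0,"ay": 0,"az": 0}
    - {"hand": 0,"x": 0,"y": 0,"z": 0.01,"ax": 0,"ay": 0,"az": 0}

```text
t: 8.8
tool_pos: [0.5682, -0.1764, 0.2473]
orientation: [0.122, 3.139, 0.0]
force: [-0.5, 0.2, -1.8]
opening: 0.0137
gripper_force: 35.0
```

```bash
python3 s.py .567 -.178 .246 175.5
```

```text
8.8 [ 0.56821658 -0.17641934  0.24725698] yaw 175.53928786590694 z [ 3.49423242e-05  6.30122987e-06 -9.99999999e-01] q [-0.39  0.24  1.66  0.    1.24 -1.88] F [-0.5  0.2 -1.8] 0.013676169328659275 34.978405237197876
shift [ 0.00109    -0.0016705   0.00125692] rot [9.01157450e-06 3.43433122e-05 6.85702771e-04]
```

Still hanging. I creep down in 1 mm steps.

Emit:
carry_out:
  targets:
    - {"hand": 0,"x": 0,"y": 0,"z": 0.001,"ax": 0,"ay": 0,"az": 0}
    - {"hand": 0,"x": 0,"y": 0,"z": 0.0015,"ax": 0,"ay": 0,"az": 0}
    - {"hand": 0,"x": 0,"y": 0,"z": 0.0015,"ax": 0,"ay": 0,"az": 0}
    - {"hand": 0,"x": 0,"y": 0,"z": 0.0015,"ax": 0,"ay": 0,"az": 0}

```text
t: 9.3
tool_pos: [0.5683, -0.1764, 0.2462]
orientation: [0.122, 3.139, -0.0]
force: [-2.6, 0.6, 3.1]
opening: 0.0137
gripper_force: 35.0
```

```bash
python3 s.py .567 -.178 .246 175.5
```

```text
9.3 [ 0.56831208 -0.17644192  0.24615054] yaw 175.54308377571047 z [ 4.58657391e-04 -1.83398840e-04 -9.99999878e-01] q [-0.39  0.25  1.66  0.    1.24 -1.88] F [-2.6  0.6  3.1] 0.013710959402412338 34.97952997684479
shift [ 0.0011871  -0.00165531  0.00015023] rot [-0.00014702  0.00047158  0.00075192]
```

Contact is made (+3 N). I release, then retreat.

Emit:
carry_out:
  targets:
    - {"hand": 60,"x": 0,"y": 0,"z": 0,"ax": 0,"ay": 0,"az": 0}
    - {"hand": 60,"x": 0,"y": 0,"z": 0,"ax": 0,"ay": 0,"az": 0}
    - {"hand": 60,"x": 0,"y": 0,"z": 0,"ax": 0,"ay": 0,"az": 0}
    - {"hand": 60,"x": 0,"y": 0,"z": 0,"ax": 0,"ay": 0,"az": 0}
    - {"hand": 60,"x": 0,"y": 0,"z": 0,"ax": 0,"ay": 0,"az": 0}
    - {"hand": 60,"x": 0,"y": 0,"z": 0,"ax": 0,"ay": 0,"az": 0}

```text
t: 10.05
tool_pos: [0.5682, -0.1764, 0.2457]
orientation: [0.122, 3.139, 0.0]
force: [-0.2, -0.3, -0.4]
opening: 0.0557
gripper_force: 0.0
```

Emit:
carry_out:
  targets:
    - {"hand": 60,"x": 0,"y": 0,"z": -0.02,"ax": 0,"ay": 0,"az": 0}
    - {"hand": 60,"x": 0,"y": 0,"z": -0.05,"ax": 0,"ay": 0,"az": 0}
    - {"hand": 60,"x": 0,"y": 0,"z": -0.09,"ax": 0,"ay": 0,"az": 0}
    - {"hand": 60,"x": 0,"y": 0,"z": -0.14,"ax": 0,"ay": 0,"az": 0}
    - {"hand": 60,"x": 0,"y": 0,"z": -0.14,"ax": 0,"ay": 0,"az": 0}
    - {"hand": 60,"x": 0,"y": 0,"z": -0.14,"ax": 0,"ay": 0,"az": 0}

```text
t: 10.8
tool_pos: [0.5681, -0.1764, 0.3866]
orientation: [0.122, 3.138, -0.001]
force: [-0.4, -0.9, -1.2]
opening: 0.0558
gripper_force: 0.0
```

```bash
python3 s.py; python3 - <<'E'
from h import *
im,d=grab('scene'); cv2.imwrite('pics/s3.png',im)
E
```

```text
10.8 [ 0.56814981 -0.17636435  0.38662008] yaw 175.54315047189442 z [ 1.24080755e-03 -4.72683084e-04 -9.99999118e-01] q [-0.39  0.12  1.53  0.    1.49 -1.88] F [-0.4 -0.9 -1.2] 0.055799555583765016 0.0
```

View pics/s3.png

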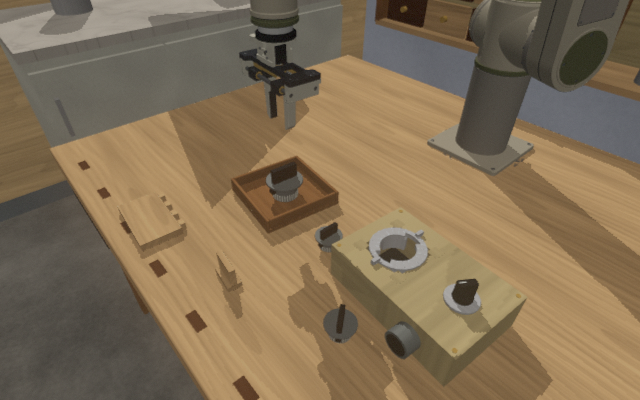

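The filter stands upright in the tray at (285,185), the collar at (398,248) is empty, and the dial at (463,292) is unchanged. The gripper is clear.

```bash
python3 -c "
from plant import robot;print(robot.close_job())"
```

```text
the job is handed in; nothing more can be done
None
```

I turned the filter into line with the ribs, lifted it straight out and set it upright in the tray; the dial was not touched, and I handed the job in at about 11 s (no verdict was returned).

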